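Tilt a half-bottle to the mark for a look at the sediment

ROBOT

A 6-joint arm with a two-finger parallel gripper is mounted at the origin on a cart in front of the work surface, level with it; the furniture and walls round the work are solid. World frame = base frame: x ahead of the robot, y to its left, z up, the work surface at z = 0. Lengths are in m, angles in rad, forces in N, time in s.
With the tool pointing down it reaches from about 0.325 to 0.9 m from the base axis. Payload 3.5 kg.
Tool frame: the origin (TCP) lies between the finger pads; the fingertips stand 25 mm ahead of it and the grasp point (between the pads) lies 6 mm ahead of it (tip_reach is the distance from the TCP to the fingertips, in m); z points along the fingers, y is the direction in which the jaws open and shut (so a half turn about z gives the same grasp; the last joint's range is limited). The gripper opens to 85 mm and grips with 20 to 120 N. Pads are 22 mm wide; open, the fingers measure 114 mm over their backs; the gripper's body (76 mm by 85 mm) begins 54 mm behind the grasp point. The pads swing forward as they close: fully open they stand 13 mm farther back than shut.
Start: joints at [-1.336, 0.276, -0.026, 1.268, 0, 1.467], TCP at [0.207, -0.59, 0.256] pointing down, gripper open.
Joint ranges: [-3.12, 3.12], [-0.85, 1.88], [-1.08, 1.24], [-1.95, 2.15], [-1.57, 1.53], [-3.14, 3.14]. Speed limits (rad/s): [2.57, 2.57, 3.14, 3.14, 3.14, 3.14].

INTERFACE

Orientations are given as a rotation vector (axis times angle).
In Python, from bench import * gives the robot as it stands. The module is installed in compiled form; this text tells all that it offers.
- The arm moves only by the tool arm_command, never from a script. Its argument "steps" is a list of rows, each an object with "claw": the opening, from 0 (shut) to 1 (fully open); "travel": the shift along the tool's x, y, z in mm, a list of three; "turn": the turn about the tool's z in rad. A call has 1 to 10 rows; each row shifts and turns the pose as measured when the row begins, along the tool's axes as they then stand; what a row does not reach is not made up. A row lasts 1/12 s, in which the tool goes at most 41.7 mm and 7.16 degrees, less where a joint would pass 70% of its speed; a pose out of reach is approached as far as the arm can. A call with a gripper value outside its range is refused whole. The fingers move at their own pace and stop on an object; "force" is the grip in N (left out, the last holds). Time passes only in rows, so rows that do not move let the fingers close. It gives the time, the measured TCP pose, the force and the opening at its end, in the units of the state.
- state(): the state, without advancing time (a new reading comes with each control period).
- capture(name): name is "scene" or "top" or "wrist"; returns the picture (384x512x3 uint8, blue, green, red); there is no depth.
- camera_info(name): a dict with "vertical_fov" (degrees; the focal length in pixels is half the picture's height over the tangent of half this angle, whatever the lens; pixels are square), "cx", "cy" (the principal point, pixels), "extrinsics" (4x4, takes a point from camera to world coordinates). Camera axes: x right, y down, z forward; pixel columns grow to the right and rows downward; lengths in m; the calibration is good to about 2 mm. The wrist camera is an equidistant fisheye: a pixel r from the principal point sees the ray r / f radians off the axis. A picture is of the moment at which its call begins: read the wrist's pose just before it. camera_info takes no time and is no camera call; for the wrist camera it gives the pose at the moment of the call.
- sign_off(): hands the job in, once; it reports no verdict.
The state is a dict: "clock": time; "q": joint angles; "joint_vel": joint speeds; "effort": joint torques, N m; "tcp_pos": TCP position; "orientation": TCP orientation; "force": force on the tool from outside, world axes, zero at the start; "torque": the same for the moment, N m; "gripper_width": finger opening in m.
Only numpy, scipy, OpenCV 4.12 (cv2) and the standard library are available. Lean on these libraries where they do the work, as an engineer would, in place of code of your own. Each camera call takes 0.05 s, during which the arm holds its last target.

TASK

The half-bottle in the tilting cradle is to be checked for sediment against the candle: first shut the wire bail fully down over the bottle, then take the lever's wooden handle, draw it gently towards the neck until the lever stem stands over the brass clip on the index arc, without tilting well past it, and hold it there. The return spring pulls it back, so finish while still holding the handle: do not let go. The bottle stays seated, the bail shut, and the clip, the standing bottle and the steel cup stay where they are.

Things in the scene. Friction and masses are not known exactly. Their poses are not given: they have to be found in the camera images.
- stand: Bottle cradle's stand, screwed to the bar: wooden board 190 x 330 mm (x, y), top 20 mm high; steel trestles, index arc, candle behind the neck. Origin: centre of the board's underside, on the bar top; z up, x away from the operator (robot), y along the lying bottle towards its base: the neck points to -y. The cradle tilts about the line parallel to x through (0, 0, 0.150).
- bottle: Half-bottle lying loose on the cradle's two rails against a shoulder yoke: 235 mm long, body 58 mm across, neck 31 mm, about 0.66 kg. Origin: centre of its base; z runs along it to the neck. Its axis is 150 mm above the bar and crosses the tilting axis, 110 mm from the base.
- bail (a joint): Angle of the wire bail over the bottle, rad: 0 = fully shut, on its end stop; starts standing open at 1.55 to 1.9, at most 2.0. Stiff hinge (0.07 N m): it takes about 1 N at its bar, stays where it is left and does not fall shut; friction keeps it shut. Two steel wires 48 mm apart arch over the bottle, 36 mm from its axis, with a grip bar across their free ends.
- bail_hinge (a point): Centre of the bail's hinge, on the cradle's far side: (0.042, 0.075, 0.150) in the stand's frame while the cradle is level. The hinge line is parallel to the stand's y.
- bail_bar (a point): Centre of the bail's grip bar: round dark wood, 13 mm across, 56 mm long, along y, 104 mm from the hinge. Open, it is above the hinge; it comes over towards the operator and down. Shut, it is level with the hinge, at (-0.062, 0.075, 0.150) in the stand's frame, 27 mm clear of the bottle. Pinch it from above (fingers closing along x) or push it; press it home from above.
- cradle: The tilting part: cradle with its lever, a flat brass stem on the operator's side, upright when level. Origin on the tilting axis, axes as the stand's when level (its rest). Its tilt, up to 0.95 rad, is its turn about +x: the lever goes towards the neck, the neck dips. A spring drives it back level: about 6 N at the handle when level, 10 N at 0.4 rad, 13 N at 0.7. It flies back if let go.
- handle (a point): Middle of the lever's handle: round dark wood, 17 mm across, 72 mm long, parallel to the stand's x, pointing at the operator. At tilt 0 it is at (-0.108, 0, 0.268) in the stand's frame; it moves on an arc of radius 118 mm about the tilting axis, towards the neck (-y) and down. Round and parallel to that axis, it turns within an upright pinch (fingers closing along y).
- needle (a point): Point on the slim upper stem of the lever (7 mm wide), 100 mm from the tilting axis, where it passes in front of the index arc: the needle.
- mark (a point): The mark: middle of the brass clip, 14 mm wide, on the rim of the steel index arc beside the lever, given in the plane of the stem, 100 mm from the tilting axis. z points radially outward, y along the arc, away from the neck. Needle over mark: the two points coincide. The clip is stiff and stays where it was set.
- clip (a joint): Angle of the clip along the arc, rad: equals the tilt at which the needle stands over its middle. Between 0.38 and 0.68, different at each start.
- seat (a point): Point on the cradle where the centre of the bottle's base belongs; its y runs along the bottle towards the base.
- bottle_a: Another half-bottle, standing on the left, 58 mm across, 235 mm tall; origin: centre of its underside. Bystander.
- steel_cup: Steel measuring cup on the right, handle at its side, 79 x 58 mm, 92 mm tall; origin: centre of its underside. Bystander.
Not all that is in view belongs to the job. What is shaped like the bottle but purple is not meant.

How it is judged:
By the outcome, as a careful person would: the job done as asked, in the order asked, and still so for the second after the job is handed in, while the arm keeps its last pose, push and grip.
It also fails if it takes over 59 s, if anything falls off the work surface, if the arm or the gripper's body presses on something with over 40 N, if the wrist force passes 120 N, or if a joint passes its speed limit or range.

## Working session

There is one attempt and no reset: what is moved stays moved. The work goes in short steps, Python scripts to look and compute and a tool call to move; the robot and the scene stay as the last step left them, time stands still between calls to the robot, and variables do not carry over. Pictures are saved under pics/ and viewed, and the job is handed in when it is done.

Besides the shell and the picture viewer there is one more tool, called after "Emit:" in YAML: its name, and indented under it one key for each argument. arm_command: Moves the arm, as the interface text tells. Its arguments: {"type":"object","properties":{"steps":{"type":"array"},"force":{"type":"number"}},"required":["steps"]}

```bash
mkdir -p pics; python3 - <<'E'
from bench import *
import cv2,numpy as np
s=state();print(s)
for n in("scene","top"):
    cv2.imwrite(f"pics/{n}0.png",capture(n)); i=camera_info(n); print(n,i)
E
```

```text
{'clock': 0.0, 'q': array([-1.33640420e+00,  2.77145090e-01, -2.79449332e-02,  1.26799052e+00,
       -1.83086425e-05,  1.46739063e+00]), 'joint_vel': array([ 5.14546010e-04,  1.08109233e-03, -2.87908092e-03, -1.01755893e-04,
        2.91545714e-05, -1.33594257e-03]), 'effort': array([ 8.53448000e-04, -4.45509660e+01,  2.95203173e+01,  1.65292510e-02,
       -4.71041812e-05,  2.30403536e-07]), 'tcp_pos': array([ 0.20693883, -0.58895179,  0.25512196]), 'orientation': array([-3.09464350e+00, -5.27709492e-01,  2.63330639e-04]), 'force': array([-0.2142988 ,  0.64426857, -0.30340459]), 'torque': array([ 0.00234597,  0.04297143, -0.00324358]), 'gripper_width': 0.08560448127106328}
scene {'vertical_fov': 47.81387545045523, 'cx': 252.726232696031, 'cy': 193.24722408223914, 'extrinsics': array([[ 0.91307911, -0.22447559,  0.34043686, -0.07435614],
       [-0.40749853, -0.53342961,  0.74121373, -1.15582208],
       [ 0.01521471, -0.81551429, -0.57853691,  1.19715897],
       [ 0.        ,  0.        ,  0.        ,  1.        ]])}
top {'vertical_fov': 49.209379106894204, 'cx': 259.0110200770738, 'cy': 183.35993332806447, 'extrinsics': array([[-0.00490295, -0.98091608,  0.19436974,  0.205466  ],
       [-0.99997485,  0.00381321, -0.00598028,  0.16662571],
       [ 0.00512498, -0.19439417, -0.98091011,  1.77198035],
       [ 0.        ,  0.        ,  0.        ,  1.        ]])}
```

View pics/scene0.png

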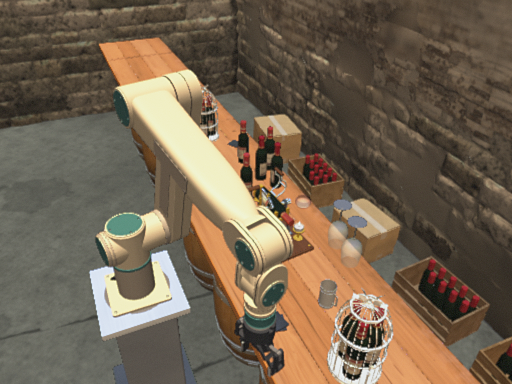

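View pics/top0.png

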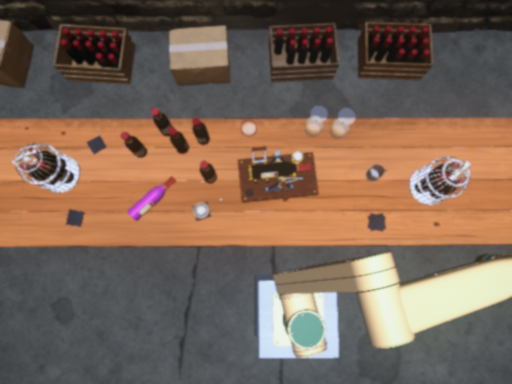

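The top view shows the cradle stand at about (278,177), with red neck pointing right (-y). The steel cup is at (375,172), and the arm hides the stand in the scene view. A purple bottle lies at (150,198) and is not the one meant. Enlarging.

```bash
python3 - <<'E'
import cv2
a=cv2.imread("pics/top0.png")[140:215,190:330];cv2.imwrite("pics/top0c.png",cv2.resize(a,None,fx=5.7,fy=5.7,interpolation=cv2.INTER_CUBIC))
a=cv2.imread("pics/scene0.png")[110:270,200:340];cv2.imwrite("pics/scene0c.png",cv2.resize(a,None,fx=3.7,fy=3.7,interpolation=cv2.INTER_CUBIC))
E
```

```text
(no output)
```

View pics/top0c.png

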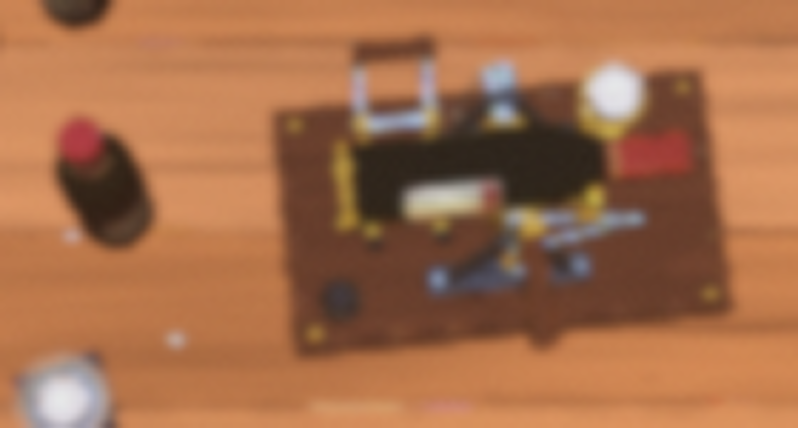

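View pics/scene0c.png

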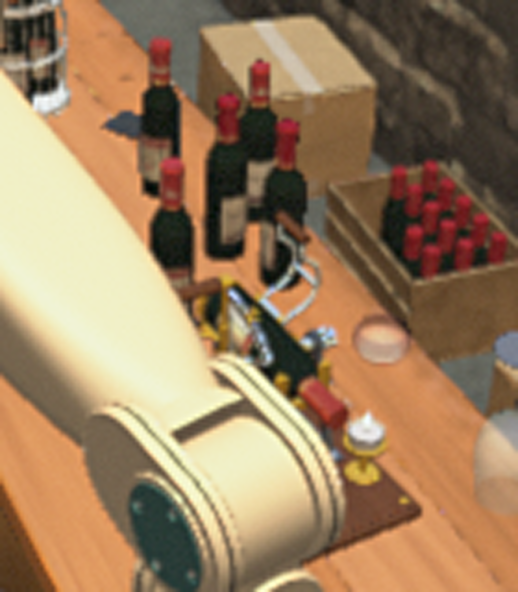

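```bash
cat > h.py <<'E'
import numpy as np,cv2
from bench import *
from scipy.spatial.transform import Rotation as R
from scipy.optimize import least_squares
def K(i):
    f=192/np.tan(np.radians(i["vertical_fov"])/2);return f
def proj(i,P):
    E=i["extrinsics"];p=(np.atleast_2d(P)-E[:3,3])@E[:3,:3];f=K(i)
    return np.c_[i["cx"]+f*p[:,0]/p[:,2],i["cy"]+f*p[:,1]/p[:,2]]
def projw(i,P):
    E=i["extrinsics"];p=(np.atleast_2d(P)-E[:3,3])@E[:3,:3];f=K(i)
    r=np.hypot(p[:,0],p[:,1]);th=np.arctan2(r,p[:,2]);
    return np.c_[i["cx"]+f*th*p[:,0]/r,i["cy"]+f*th*p[:,1]/r]
def S(pose,P):
    x,y,a=pose;c,s=np.cos(a),np.sin(a);P=np.atleast_2d(P)
    return np.c_[x+c*P[:,0]-s*P[:,1],y+s*P[:,0]+c*P[:,1],P[:,2]]
def bar(b): return [0.042-.104*np.cos(b),.075,.15+.104*np.sin(b)]
E
python3 - <<'E'
from h import *
i=camera_info("top")
c=lambda L:np.array([190,140])+(np.array(L,float)+.5)/5.7-.5
px=c([(275,112),(700,72),(732,310),(298,355)])
P=[(.095,.165,.02),(.095,-.165,.02),(-.095,-.165,.02),(-.095,.165,.02)]
r=least_squares(lambda v:(proj(i,S(v,P))-px).ravel(),[.5,.1,0]);print(r.x,r.fun)
p=r.x
hd=c([(540,345)]) 
print("bar",c([(393,47)]))
for b in(1.5,1.6,1.7,1.8,1.9,2.0):print(b,proj(i,S(p,[bar(b)])))
print("handle end pred/obs",proj(i,S(p,[(-.144,0,.268),(-.108,0,.268)])),hd)
print(S(p,[bar(0),(-.108,0,.268),(.042,.075,.15)]))
E
```

```text
[0.58189972 0.07637836 0.09735674] [-0.73519514 -0.33315492  0.64879439 -0.76435172  0.72195203  0.54773763
 -0.6292268   0.45548252]
bar [[258.53508772 147.83333333]]
1.5 [[259.67287709 156.39499236]]
1.6 [[259.38900678 153.70512302]]
1.7 [[259.10512952 151.10396094]]
1.8 [[258.82461217 148.62188427]]
1.9 [[258.55073598 146.28728547]]
2.0 [[258.28664254 144.1261331 ]]
handle end pred/obs [[285.30270009 200.8068405 ]
 [284.17497159 191.08837944]] [[284.3245614  200.11403509]]
[[0.51290309 0.14499662 0.15      ]
 [0.47441114 0.06588044 0.268     ]
 [0.61641061 0.15510573 0.15      ]]
```

```bash
cat >> h.py <<'E'
POSE=np.array([0.5819,0.0764,0.0974])
def rep():
    s=state();A=R.from_rotvec(s["orientation"]).as_matrix()
    print("t",round(s["clock"],2),"tcp",s["tcp_pos"].round(4),"F",s["force"].round(1),"w",round(s["gripper_width"],4),"q",s["q"].round(2))
    return s,A
def to(target,yaw=None):
    "target: world TCP; yaw: world angle of tool y axis (mod pi)"
    s,A=rep()
    ya=np.arctan2(A[1,1],A[0,1]);print("tool x",A[:,0].round(3),"y",A[:,1].round(3),"z",A[:,2].round(3))
    if yaw is not None:
        d=(yaw-ya+np.pi/2)%np.pi-np.pi/2
        print("turn (tool z down => negative of world)",round(-d,3))
        T=A@R.from_rotvec([0,0,-d]).as_matrix()
    d=np.array(target)-s["tcp_pos"]
    print("travel now mm",(A.T@d*1e3).round(1), *( ["after turn",(T.T@d*1e3).round(1)] if yaw is not None else []))
E
python3 - <<'E'
from h import *
b=S(POSE,[bar(1.83)])[0];print(b)
to([b[0],b[1],.40],POSE[2])
E
```

```text
[0.64293747 0.15772109 0.25052582]
t 0.1 tcp [ 0.207  -0.5891  0.2553] F [ 0.1 -0.   0. ] w 0.0853 q [-1.34  0.28 -0.03  1.27 -0.    1.47]
tool x [0.943 0.331 0.   ] y [ 0.331 -0.943 -0.002] z [-0.     0.002 -1.   ]
turn (tool z down => negative of world) -1.33
travel now mm [ 658.8 -560.4 -143.5] after turn [ 701.1  506.5 -143.5]
```

Emit:
arm_command:
  steps:
    - {"claw": 1,"travel": [0,0,-20],"turn": -0.12}
    - {"claw": 1,"travel": [0,0,-20],"turn": -0.12}
    - {"claw": 1,"travel": [0,0,-20],"turn": -0.12}
    - {"claw": 1,"travel": [0,0,-20],"turn": -0.12}
    - {"claw": 1,"travel": [0,0,-20],"turn": -0.12}
    - {"claw": 1,"travel": [0,0,-20],"turn": -0.12}
    - {"claw": 1,"travel": [0,0,-20],"turn": -0.12}
    - {"claw": 1,"travel": [0,0,-5],"turn": -0.12}
    - {"claw": 1,"travel": [0,0,0],"turn": -0.12}
    - {"claw": 1,"travel": [0,0,0],"turn": -0.12}
  force: 40

```text
clock: 0.93
tcp_pos: [0.2062, -0.5858, 0.3984]
orientation: [-2.193, -2.226, -0.016]
force: [0.6, 0.1, -0.2]
gripper_width: 0.0854
```

```bash
python3 - <<'E'
from h import *
b=S(POSE,[bar(1.83)])[0];print(b)
to([b[0],b[1],.40],POSE[2])
E
```

```text
[0.64293747 0.15772109 0.25052582]
t 0.93 tcp [ 0.2062 -0.5858  0.3984] F [ 0.6  0.1 -0.2] w 0.0854 q [-1.34  0.25  0.23  1.57  0.    0.22]
tool x [-0.015  1.     0.019] y [ 1.     0.015 -0.004] z [-0.005  0.019 -1.   ]
turn (tool z down => negative of world) -0.083
travel now mm [736.9 447.7  10.6] after turn [697.5 507.   10.6]
```

Emit:
arm_command:
  steps:
    - {"claw": 1,"travel": [0,0,0],"turn": -0.08}
    - {"claw": 1,"travel": [33,24,0],"turn": 0}
    - {"claw": 1,"travel": [33,24,0],"turn": 0}
    - {"claw": 1,"travel": [33,24,0],"turn": 0}
    - {"claw": 1,"travel": [33,24,0],"turn": 0}
    - {"claw": 1,"travel": [33,24,0],"turn": 0}
    - {"claw": 1,"travel": [33,24,0],"turn": 0}
    - {"claw": 1,"travel": [33,24,0],"turn": 0}
    - {"claw": 1,"travel": [33,24,0],"turn": 0}
    - {"claw": 1,"travel": [33,24,0],"turn": 0}

```text
clock: 1.77
tcp_pos: [0.3907, -0.2661, 0.3956]
orientation: [-2.104, -2.299, -0.02]
force: [0.4, -0.4, 0.5]
gripper_width: 0.0854
```

```bash
python3 - <<'E'
from h import *
b=S(POSE,[bar(1.83)])[0];print(b)
to([b[0],b[1],.40],POSE[2])
cv2.imwrite("pics/w1.png",capture("wrist"))
a=capture("scene");cv2.imwrite("pics/s1.png",cv2.resize(a[110:270,190:340],None,fx=3.7,fy=3.7,interpolation=cv2.INTER_CUBIC))
E
```

```text
[0.64293747 0.15772109 0.25052582]
t 1.77 tcp [ 0.3907 -0.2661  0.3956] F [ 0.4 -0.4  0.5] w 0.0854 q [-0.74 -0.02 -0.08  1.54  0.01  0.74]
tool x [-0.088  0.996  0.027] y [ 0.996  0.088 -0.007] z [-0.01   0.026 -1.   ]
turn (tool z down => negative of world) -0.009
travel now mm [399.8 288.7   4.3] after turn [397.3 292.2   4.3]
```

View pics/w1.png

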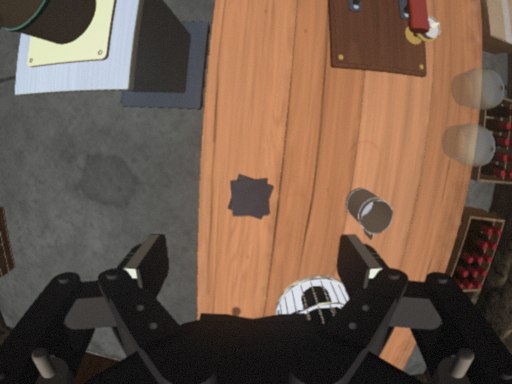

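View pics/s1.png

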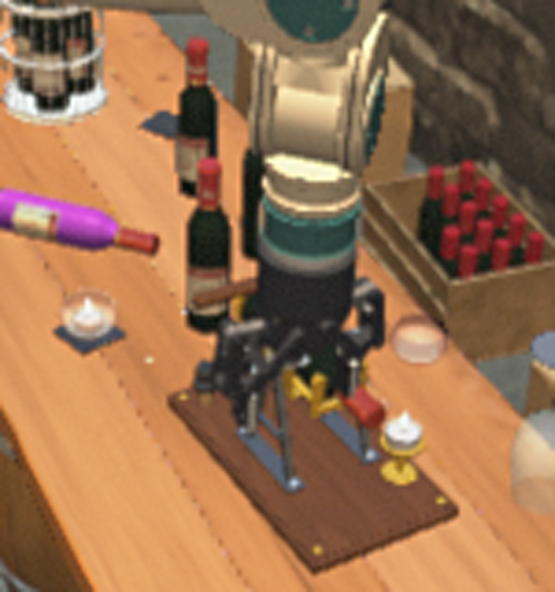

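The wrist view shows the cup at (368,212), and the stand's neck-end board edge at about (335–425,70). The scene view shows the gripper in front of the stand. I'll move on towards the bar.

Emit:
arm_command:
  steps:
    - {"claw": 1,"travel": [33,24,0],"turn": 0}
    - {"claw": 1,"travel": [33,24,0],"turn": 0}
    - {"claw": 1,"travel": [33,24,0],"turn": 0}
    - {"claw": 1,"travel": [33,24,0],"turn": 0}
    - {"claw": 1,"travel": [33,24,0],"turn": 0}
    - {"claw": 1,"travel": [0,0,0],"turn": 0}

```text
clock: 2.37
tcp_pos: [0.4967, -0.0866, 0.3965]
orientation: [-2.101, -2.3, -0.018]
force: [0.7, 0.0, 1.1]
gripper_width: 0.0853
```

```bash
python3 - <<'E'
from h import *
b=S(POSE,[bar(1.83)])[0];print(b)
to([b[0],b[1],.40],POSE[2])
a=capture("wrist");i=camera_info("wrist");np.save("w2.npy",i);cv2.imwrite("pics/w2.png",a)
cv2.imwrite("pics/w2c.png",cv2.resize(a[0:260,200:500],None,fx=2.3,fy=2.3,interpolation=cv2.INTER_CUBIC))
print(projw(i,S(POSE,[bar(1.83),(-.144,0,.268),(-.095,-.165,.02),(.095,-.165,.02)])))
E
```

```text
[0.64293747 0.15772109 0.25052582]
t 2.37 tcp [ 0.4967 -0.0866  0.3965] F [0.7 0.  1.1] w 0.0853 q [-0.31  0.03 -0.03  1.53  0.02  1.17]
tool x [-0.09   0.996  0.027] y [ 0.996  0.09  -0.009] z [-0.012  0.027 -1.   ]
turn (tool z down => negative of world) -0.007
travel now mm [230.1 167.7   1.3] after turn [229.  169.3   1.3]
[[416.55446828 -29.97855121]
 [201.59427474  13.19109305]
 [258.47859325 161.14121427]
 [366.30422851 161.97719495]]
```

View pics/w2c.png

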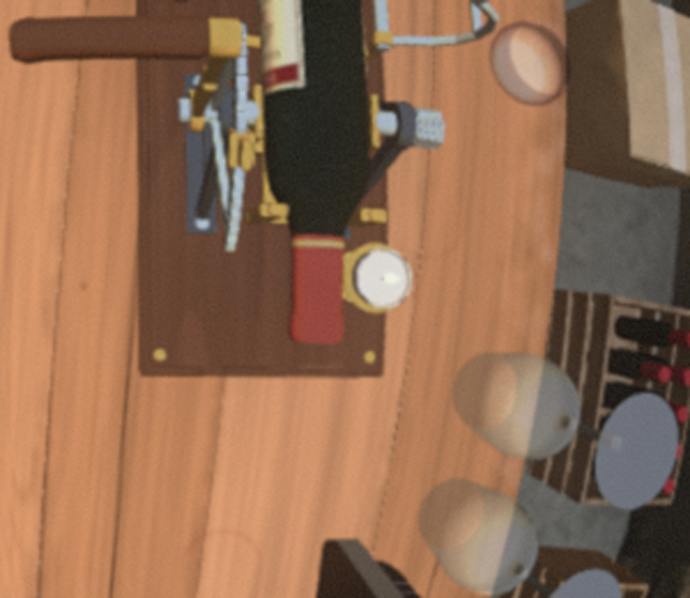

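The wrist crop shows the handle from (12,40) to (240,38), the arc curving down to (232,248), the brass clip at about (242,150), the neck capsule at (318,290) and the candle at (382,278). Next I'll refine the pose and estimate the clip angle.

```bash
python3 - <<'E'
from h import *
i=np.load("w2.npy",allow_pickle=True).item();t=camera_info("top")
c=lambda L:np.array([200,0])+(np.array(L,float)+.5)/2.3-.5
ct=lambda L:np.array([190,140])+(np.array(L,float)+.5)/5.7-.5
px=c([(142,374),(382,375),(12,40)]);P=[(-.095,-.165,.02),(.095,-.165,.02),(-.144,0,.268)]
pt=ct([(275,112),(700,72),(732,310),(298,355)])
Pt=[(.095,.165,.02),(.095,-.165,.02),(-.095,-.165,.02),(-.095,.165,.02)]
f=lambda v:np.r_[(projw(i,S(v,P))-px).ravel(),2*(proj(t,S(v,Pt))-pt).ravel()]
r=least_squares(f,POSE);print(r.x,r.fun.round(1))
for xs in(-.07,-.062,-.055):
  for a in(0,.38,.48,.58,.68):
    print(xs,a,((projw(i,S(r.x,[(xs,-.1*np.sin(a),.15+.1*np.cos(a))]))[0]-[200,0])*2.3).round(0))
E
python3 - <<'E'
import cv2
a=cv2.imread("pics/w2.png")[0:120,260:340];cv2.imwrite("pics/w2d.png",cv2.resize(a,None,fx=5,fy=5,interpolation=cv2.INTER_CUBIC))
E
```

```text
[0.58376549 0.0748469  0.10312159] [-1.4  0.1  1.8 -0.1 -1.4 -1.4 -1.  -1.1  1.7 -2.8  2.3 -0.2 -0.2  0.5]
-0.07 0 [206.  47.]
-0.07 0.38 [206. 139.]
-0.07 0.48 [205. 163.]
-0.07 0.58 [204. 185.]
-0.07 0.68 [203. 206.]
-0.062 0 [226.  48.]
-0.062 0.38 [226. 139.]
-0.062 0.48 [225. 163.]
-0.062 0.58 [223. 185.]
-0.062 0.68 [222. 206.]
-0.055 0 [243.  48.]
-0.055 0.38 [243. 140.]
-0.055 0.48 [242. 164.]
-0.055 0.58 [240. 186.]
-0.055 0.68 [238. 206.]
```

View pics/w2d.png

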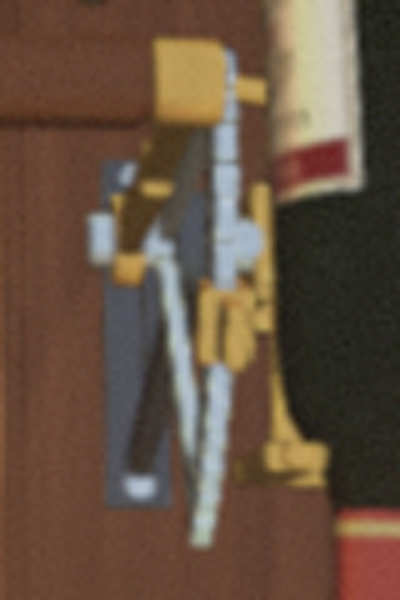

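```bash
sed -i 's/^POSE=.*/POSE=np.array([0.5832,0.0753,0.102])/' h.py; python3 - <<'E'
from h import *
b=S(POSE,[bar(1.83)])[0];print(b)
to([b[0],b[1]-.08,.36],POSE[2])
E
```

```text
[0.64386275 0.156901   0.25052582]
t 2.42 tcp [ 0.4955 -0.0887  0.3964] F [-0.7 -0.2 -0.5] w 0.0856 q [-0.32  0.03 -0.03  1.54  0.02  1.17]
tool x [-0.089  0.996  0.026] y [ 0.996  0.089 -0.011] z [-0.013  0.024 -1.   ]
turn (tool z down => negative of world) -0.012
travel now mm [150.8 163.   38.4] after turn [148.7 164.9  38.4]
```

Emit:
arm_command:
  steps:
    - {"claw": 1,"travel": [25,28,0],"turn": -0.012}
    - {"claw": 1,"travel": [25,28,0],"turn": 0}
    - {"claw": 1,"travel": [25,28,0],"turn": 0}
    - {"claw": 1,"travel": [25,28,0],"turn": 0}
    - {"claw": 1,"travel": [25,28,0],"turn": 0}
    - {"claw": 1,"travel": [25,25,0],"turn": 0}
    - {"claw": 1,"travel": [0,0,0],"turn": 0}

```text
clock: 3.0
tcp_pos: [0.6495, 0.0721, 0.3933]
orientation: [-2.104, -2.297, -0.001]
force: [-0.1, -0.4, 0.5]
gripper_width: 0.0855
```

```bash
python3 - <<'E'
from h import *
b=S(POSE,[bar(1.83)])[0];print(b)
to([b[0],b[1],.36],POSE[2])
a=capture("wrist");i=camera_info("wrist");np.save("w3.npy",i);cv2.imwrite("pics/w3.png",a)
cv2.imwrite("pics/w3c.png",cv2.resize(a[0:300],None,fx=1.56,fy=1.56,interpolation=cv2.INTER_CUBIC))
for q in(1.6,1.7,1.8,1.9):print(q,projw(i,S(POSE,[bar(q)]))*1.56)
E
```

```text
[0.64386275 0.156901   0.25052582]
t 3.0 tcp [0.6495 0.0721 0.3933] F [-0.1 -0.4  0.5] w 0.0855 q [0.   0.31 0.3  1.58 0.02 1.49]
tool x [-0.087  0.996  0.02 ] y [ 0.996  0.088 -0.018] z [-0.02   0.018 -1.   ]
turn (tool z down => negative of world) -0.014
travel now mm [84.2  2.4 35. ] after turn [84.2  3.6 35. ]
1.6 [[359.738371   140.54148494]]
1.7 [[378.66168685 140.14509073]]
1.8 [[397.32551393 140.08537278]]
1.9 [[415.27374614 140.34788949]]
```

View pics/w3c.png

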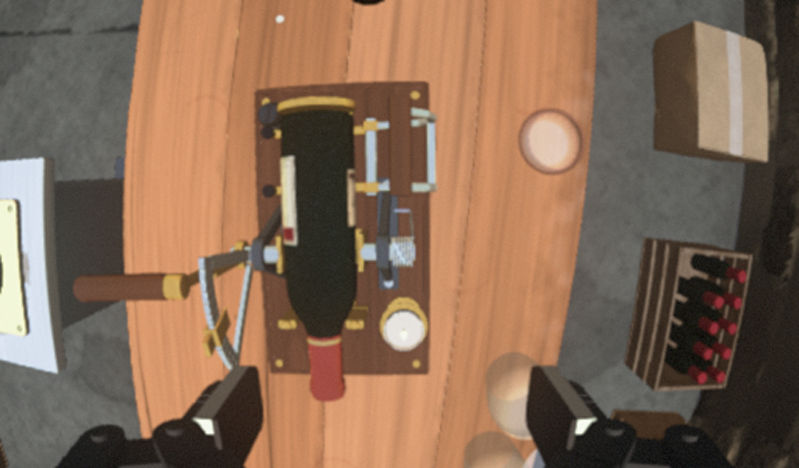

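```bash
python3 - <<'E'
import cv2
a=cv2.imread("pics/w3.png")
cv2.imwrite("pics/w3d.png",cv2.resize(a[50:140,220:300],None,fx=6.5,fy=6.5,interpolation=cv2.INTER_CUBIC))
cv2.imwrite("pics/w3e.png",cv2.resize(a[140:250,110:200],None,fx=5,fy=5,interpolation=cv2.INTER_CUBIC))
E
```

```text
(no output)
```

View pics/w3d.png

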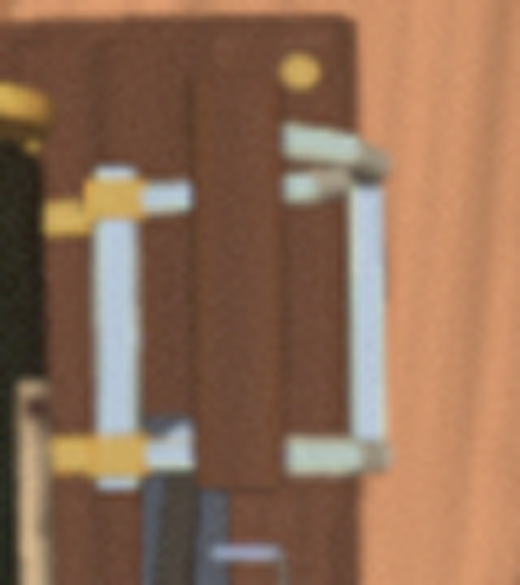

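View pics/w3e.png

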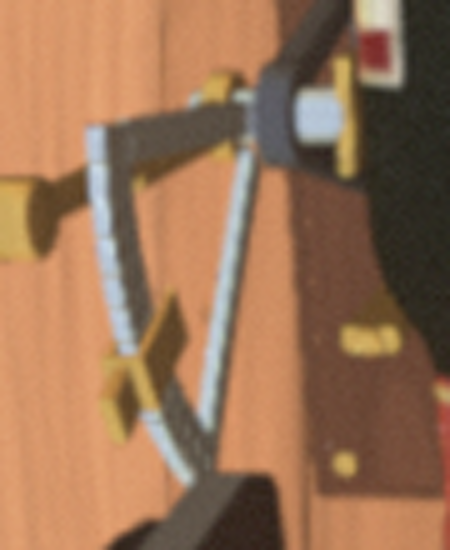

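```bash
python3 - <<'E'
from h import *
i2=np.load("w2.npy",allow_pickle=True).item();i3=np.load("w3.npy",allow_pickle=True).item();t=camera_info("top")
c=lambda L:np.array([200,0])+(np.array(L,float)+.5)/2.3-.5
ct=lambda L:np.array([190,140])+(np.array(L,float)+.5)/5.7-.5
C=[(.095,.165,.02),(.095,-.165,.02),(-.095,-.165,.02),(-.095,.165,.02)]
p2=c([(142,374),(382,375),(12,40)]);P2=[C[2],C[1],(-.144,0,.268)]
p3=np.array([(428,82),(428,373),(272,374),(257,90),(75,288)])/1.56;P3=C+[(-.144,0,.268)]
barpx=np.array([256.4,95.5])
pt=ct([(275,112),(700,72),(732,310),(298,355)])
f=lambda v:np.r_[(projw(i2,S(v,P2))-p2).ravel(),(projw(i3,S(v,P3))-p3).ravel(),(projw(i3,S(v,[bar(v[3])]))-barpx).ravel(),2*(proj(t,S(v,C))-pt).ravel()] if 0 else None
def f(v):
    q=v[:3]
    return np.r_[(projw(i2,S(q,P2))-p2).ravel(),(projw(i3,S(q,P3))-p3).ravel(),(projw(i3,S(q,[bar(v[3])]))-barpx).ravel(),2*(proj(t,S(q,C))-pt).ravel()]
r=least_squares(f,np.r_[POSE,1.8],loss="soft_l1");print(r.x,f(r.x).reshape(-1,2).round(1).tolist())
E
```

```text
[0.58440633 0.07313798 0.09915622 1.80244008] [[-1.5, 1.0], [1.7, 1.1], [-0.9, -0.2], [0.2, -2.3], [0.3, 1.7], [-2.5, 0.2], [-3.1, -1.7], [1.9, -0.3], [0.0, -2.9], [-0.0, -1.7], [2.7, -2.8], [3.0, -0.2], [0.4, -0.1]]
```

```bash
sed -i 's/^POSE=.*/POSE=np.array([0.5842,0.0725,0.099])/' h.py; python3 - <<'E'
from h import *
i=np.load("w3.npy",allow_pickle=True).item();print(i["extrinsics"].round(3),K(i))
b=S(POSE,[bar(1.8)])[0];print(b)
t=S(POSE,[(.106,.075,0)])[0]
to([t[0],t[1],.30],POSE[2])
# rod: candidates
for b in (1.8,):
  u=np.array([-np.cos(b),np.sin(b)]);v=np.array([np.sin(b),np.cos(b)])
  for a,h in((.042,.036),(.06,.036),(.084,.036),(.084,.02),(.07,.03)):
    x,z=np.array([.042,.15])+a*u+h*v;print(a,h,x.round(3),z.round(3),(projw(i,S(POSE,[(x,.051,z),(x,.099,z)]))-[220,50])*6.5)
E
```

```text
[[ 0.996  0.089  0.002  0.646]
 [ 0.087 -0.965 -0.248  0.134]
 [-0.02   0.247 -0.969  0.511]
 [ 0.     0.     0.     1.   ]] 297.3186396354542
[0.64209479 0.15361943 0.25128015]
t 3.05 tcp [0.648  0.0701 0.3935] F [ 0.   0.4 -0.6] w 0.0852 q [0.   0.31 0.3  1.58 0.02 1.49]
tool x [-0.086  0.996  0.018] y [ 0.996  0.087 -0.02 ] z [-0.021  0.017 -1.   ]
turn (tool z down => negative of world) -0.012
travel now mm [82.5 43.6 94.2] after turn [82.  44.6 94.2]
0.042 0.036 0.087 0.183 [[362.40031568 452.63232181]
 [359.99577878 172.18486722]]
0.06 0.036 0.091 0.2 [[394.20881916 454.00401668]
 [391.82039334 158.11686759]]
0.084 0.036 0.096 0.224 [[442.48664123 456.24547477]
 [440.11051935 137.04378319]]
0.084 0.02 0.081 0.227 [[338.59026    456.25977371]
 [335.49848466 132.3575078 ]]
0.07 0.03 0.087 0.211 [[376.41375122 454.85898322]
 [373.77705038 148.0609761 ]]
```

Emit:
arm_command:
  steps:
    - {"claw": 0,"travel": [14,8,0],"turn": -0.012}
    - {"claw": 0,"travel": [14,8,0],"turn": 0}
    - {"claw": 0,"travel": [14,8,0],"turn": 0}
    - {"claw": 0,"travel": [14,8,10],"turn": 0}
    - {"claw": 0,"travel": [14,8,20],"turn": 0}
    - {"claw": 0,"travel": [14,6,25],"turn": 0}
    - {"claw": 0,"travel": [0,0,25],"turn": 0}
    - {"claw": 0,"travel": [0,0,14],"turn": 0}
    - {"claw": 0,"travel": [0,0,0],"turn": 0}

```text
clock: 3.8
tcp_pos: [0.687, 0.1621, 0.2958]
orientation: [-2.101, -2.303, 0.001]
force: [-2.1, -0.1, -1.0]
gripper_width: 0.0002
```

```bash
python3 - <<'E'
from h import *
t=S(POSE,[(.106,.075,0)])[0]
to([t[0],t[1],.268],POSE[2])
a=capture("wrist");i=camera_info("wrist");cv2.imwrite("pics/w4.png",a)
E
```

```text
t 3.8 tcp [0.687  0.1621 0.2958] F [-2.1 -0.1 -1. ] w 0.0002 q [0.13 0.42 0.25 1.42 0.02 1.61]
tool x [-0.091  0.996  0.017] y [ 0.996  0.092 -0.017] z [-0.018  0.016 -1.   ]
turn (tool z down => negative of world) -0.007
travel now mm [-4.6 -4.7 27.8] after turn [-4.5 -4.7 27.8]
```

View pics/w4.png

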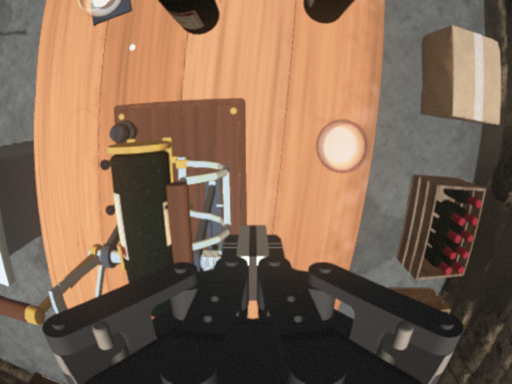

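The wrist view shows the closed fingertips at about (252,240), on the far side of the upright bar at (178,225). I'll lower them and push towards the operator.

Emit:
arm_command:
  steps:
    - {"claw": 0,"travel": [-4,0,15],"turn": 0}
    - {"claw": 0,"travel": [-2,0,15],"turn": 0}
    - {"claw": 0,"travel": [0,0,0],"turn": 0}
    - {"claw": 0,"travel": [0,-10,0],"turn": 0}
    - {"claw": 0,"travel": [0,-10,0],"turn": 0}
    - {"claw": 0,"travel": [0,-10,0],"turn": 0}
    - {"claw": 0,"travel": [0,-10,0],"turn": 0}

```text
clock: 4.43
tcp_pos: [0.6512, 0.1538, 0.2753]
orientation: [-2.11, -2.309, -0.017]
force: [0.4, -0.7, 1.4]
gripper_width: -0.0003
```

```bash
python3 - <<'E'
from h import *
t=S(POSE,[(.0155,.075,0)])[0]
to([t[0],t[1],.26],POSE[2])
a=capture("wrist");i=camera_info("wrist");cv2.imwrite("pics/w5.png",a)
E
```

```text
t 4.43 tcp [0.6512 0.1538 0.2753] F [ 0.4 -0.7  1.4] w -0.0003 q [0.13 0.35 0.11 1.33 0.02 1.61]
tool x [-0.09   0.996  0.017] y [ 0.996  0.09  -0.002] z [-0.003  0.017 -1.   ]
turn (tool z down => negative of world) -0.009
travel now mm [ -0.1 -59.2  15.4] after turn [  0.4 -59.2  15.4]
```

View pics/w5.png

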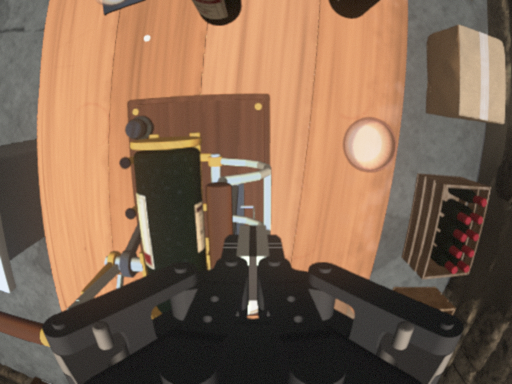

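Emit:
arm_command:
  steps:
    - {"claw": 0,"travel": [0,6,10],"turn": 0}
    - {"claw": 0,"travel": [0,0,6],"turn": 0}
    - {"claw": 0,"travel": [0,-9,0],"turn": 0}
    - {"claw": 0,"travel": [0,-9,0],"turn": 0}
    - {"claw": 0,"travel": [0,-9,0],"turn": 0}
    - {"claw": 0,"travel": [0,-9,0],"turn": 0}

```text
clock: 4.98
tcp_pos: [0.6187, 0.1513, 0.26]
orientation: [-2.111, -2.311, -0.021]
force: [0.4, -0.8, -0.5]
gripper_width: 0.0
```

```bash
python3 - <<'E'
from h import *
t=S(POSE,[(.0085,.075,0)])[0]
to([t[0],t[1],.26],POSE[2])
a=capture("wrist");i=camera_info("wrist");cv2.imwrite("pics/w6.png",a)
E
```

```text
t 4.98 tcp [0.6187 0.1513 0.26  ] F [ 0.4 -0.8 -0.5] w 0.0 q [0.13 0.29 0.   1.28 0.02 1.61]
tool x [-0.09   0.996  0.018] y [0.996 0.09  0.002] z [ 0.     0.018 -1.   ]
turn (tool z down => negative of world) -0.009
travel now mm [ -0.3 -33.6  -0.1] after turn [ -0.  -33.6  -0.1]
```

View pics/w6.png

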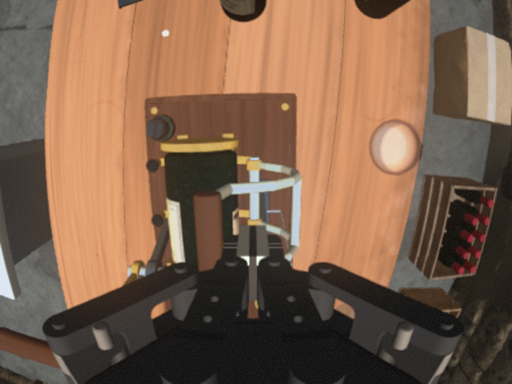

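Emit:
arm_command:
  steps:
    - {"claw": 0,"travel": [0,-9,0],"turn": 0}
    - {"claw": 0,"travel": [0,-9,1],"turn": 0}
    - {"claw": 0,"travel": [0,-9,2],"turn": 0}
    - {"claw": 0,"travel": [0,-9,3],"turn": 0}
    - {"claw": 0,"travel": [0,-6,3],"turn": 0}
    - {"claw": 0,"travel": [0,0,0],"turn": 0}

```text
clock: 5.53
tcp_pos: [0.5694, 0.1472, 0.2507]
orientation: [-2.11, -2.31, -0.018]
force: [-0.5, -0.6, -0.7]
gripper_width: 0.0001
```

```bash
python3 - <<'E'
from h import *
t=S(POSE,[(.0085,.075,0)])[0]
to([t[0],t[1],.26],POSE[2])
a=capture("wrist");i=camera_info("wrist");cv2.imwrite("pics/w7.png",a)
for b in(1.3,1.2,1.1,1.,.9):print(b,S(POSE,[bar(b)]),projw(i,S(POSE,[bar(b)])))
E
```

```text
t 5.53 tcp [0.5694 0.1472 0.2507] F [-0.5 -0.6 -0.7] w 0.0001 q [ 0.14  0.21 -0.12  1.24  0.02  1.62]
tool x [-0.091  0.996  0.018] y [ 0.996  0.091 -0.   ] z [-0.002  0.018 -1.   ]
turn (tool z down => negative of world) -0.008
travel now mm [-0.5 15.9 -9.3] after turn [-0.7 15.9 -9.3]
1.3 [[0.59089781 0.1485343  0.25021005]] [[295.70055833 263.11651754]]
1.2 [[0.58108079 0.14755923 0.24693206]] [[273.56679795 260.29359354]]
1.1 [[0.57163846 0.14662137 0.24268557]] [[252.9633702  256.39161425]]
1.0 [[0.56266517 0.1457301  0.23751298]] [[234.539556   251.66986645]]
0.9 [[0.55425058 0.14489433 0.231466  ]] [[218.68928249 246.40281814]]
```

View pics/w7.png

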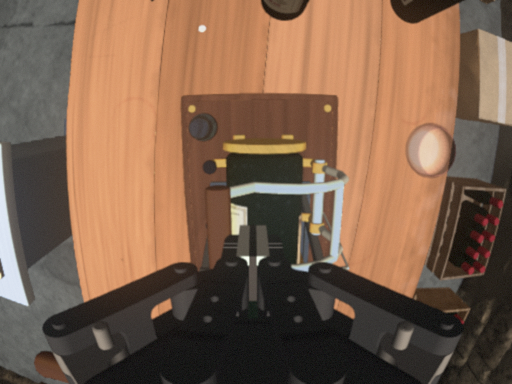

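Emit:
arm_command:
  steps:
    - {"claw": 0,"travel": [0,12,0],"turn": 0}
    - {"claw": 0,"travel": [0,0,-15],"turn": 0}
    - {"claw": 0,"travel": [0,0,-20],"turn": 0}
    - {"claw": 0,"travel": [2,-15,0],"turn": 0}
    - {"claw": 0,"travel": [4,-15,0],"turn": 0}
    - {"claw": 0,"travel": [0,0,0],"turn": 0}

```text
clock: 6.08
tcp_pos: [0.5569, 0.1515, 0.2871]
orientation: [-2.112, -2.31, -0.022]
force: [-0.2, -0.6, 0.0]
gripper_width: -0.0004
```

```bash
python3 - <<'E'
from h import *
for b in(.9,.6,.3,0):
    p=bar(b);t=S(POSE,[(p[0]-.003,.082,p[2]+.0065+.025)])[0];to(t)
a=capture("wrist");i=camera_info("wrist");cv2.imwrite("pics/w8.png",a)
for b in(1.1,1.,.9,.8):print(b,projw(i,S(POSE,[bar(b)])))
E
```

```text
t 6.08 tcp [0.5569 0.1515 0.2871] F [-0.2 -0.6  0. ] w -0.0004 q [ 0.15  0.17 -0.09  1.3   0.02  1.63]
tool x [-0.089  0.996  0.018] y [0.996 0.089 0.002] z [ 0.001  0.018 -1.   ]
travel now mm [ 0.2 -6.4 24.2]
t 6.08 tcp [0.5569 0.1515 0.2871] F [-0.2 -0.6  0. ] w -0.0004 q [ 0.15  0.17 -0.09  1.3   0.02  1.63]
tool x [-0.089  0.996  0.018] y [0.996 0.089 0.002] z [ 0.001  0.018 -1.   ]
travel now mm [ -0.4 -27.6  46.8]
t 6.08 tcp [0.5569 0.1515 0.2871] F [-0.2 -0.6  0. ] w -0.0004 q [ 0.15  0.17 -0.09  1.3   0.02  1.63]
tool x [-0.089  0.996  0.018] y [0.996 0.089 0.002] z [ 0.001  0.018 -1.   ]
travel now mm [ -1.  -41.2  74.8]
t 6.08 tcp [0.5569 0.1515 0.2871] F [-0.2 -0.6  0. ] w -0.0004 q [ 0.15  0.17 -0.09  1.3   0.02  1.63]
tool x [-0.089  0.996  0.018] y [0.996 0.089 0.002] z [ 0.001  0.018 -1.   ]
travel now mm [ -1.6 -45.9 105.5]
1.1 [[272.14281717 236.42502329]]
1.0 [[256.77115739 233.28571136]]
0.9 [[243.1164352  229.70645161]]
0.8 [[231.38127958 225.83463499]]
```

View pics/w8.png

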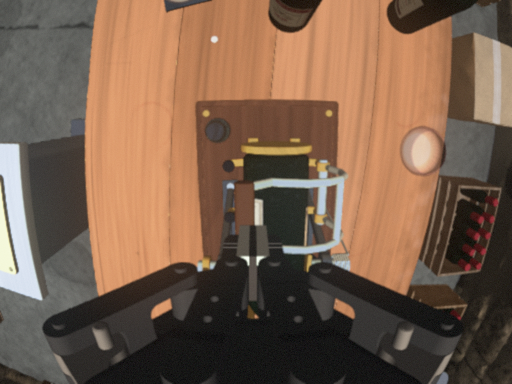

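Emit:
arm_command:
  steps:
    - {"claw": 0,"travel": [0,-8,9],"turn": 0}
    - {"claw": 0,"travel": [0,-7,9],"turn": 0}
    - {"claw": 0,"travel": [0,-5,10],"turn": 0}
    - {"claw": 0,"travel": [0,-5,8],"turn": 0}
    - {"claw": 0,"travel": [0,-5,9],"turn": 0}
    - {"claw": 0,"travel": [0,-4,9],"turn": 0}
    - {"claw": 0,"travel": [0,-4,9],"turn": 0}
    - {"claw": 0,"travel": [0,0,0],"turn": 0}

```text
clock: 6.8
tcp_pos: [0.5105, 0.1475, 0.2176]
orientation: [-2.105, -2.303, 0.003]
force: [-0.7, -0.3, -0.5]
gripper_width: 0.0002
```

```bash
python3 - <<'E'
from h import *
p=bar(0);t=S(POSE,[(p[0]-.003,.082,p[2]+.0065+.025)])[0];to(t)
a=capture("wrist");i=camera_info("wrist");cv2.imwrite("pics/w9.png",a)
for b in(.8,.6,.4,.2,0):print(b,projw(i,S(POSE,[bar(b)])))
E
```

```text
t 6.8 tcp [0.5105 0.1475 0.2176] F [-0.7 -0.3 -0.5] w 0.0002 q [ 0.15  0.14 -0.27  1.17  0.02  1.63]
tool x [-0.089  0.996  0.015] y [ 0.996  0.09  -0.016] z [-0.017  0.013 -1.   ]
travel now mm [-0.4  1.5 36.1]
0.8 [[326.80124795 281.60343592]]
0.6 [[293.35648349 265.62585485]]
0.4 [[271.37619956 249.7577009 ]]
0.2 [[259.75233235 235.50644918]]
0 [[256.38893719 223.37850872]]
```

View pics/w9.png

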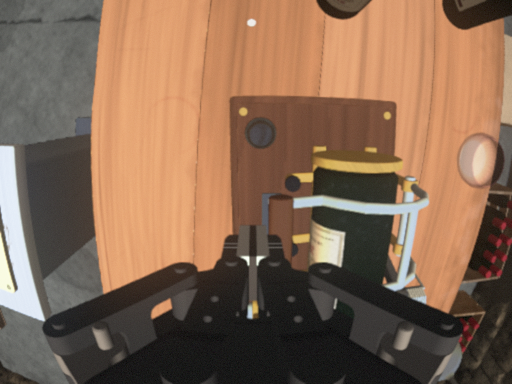

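The bar is at about (280,220), half shut (roughly 0.5 rad), and the tip at (255,235) has slid to its outer side. I'll lift, recentre and press down again.

Emit:
arm_command:
  steps:
    - {"claw": 0,"travel": [0,-3,-15],"turn": 0}
    - {"claw": 0,"travel": [0,0,-15],"turn": 0}
    - {"claw": 0,"travel": [0,12,0],"turn": 0}
    - {"claw": 0,"travel": [0,8,0],"turn": 0}
    - {"claw": 0,"travel": [0,0,0],"turn": 0}

```text
clock: 7.27
tcp_pos: [0.5342, 0.1493, 0.2486]
orientation: [-2.108, -2.306, -0.007]
force: [-0.5, -0.8, 0.3]
gripper_width: 0.0001
```

```bash
python3 - <<'E'
from h import *
for b in(.5,.25,0):
  p=bar(b);t=S(POSE,[(p[0],.082,p[2]+.0065+.025)])[0];to(t)
a=capture("wrist");i=camera_info("wrist");cv2.imwrite("pics/w10.png",a)
for b in(.8,.6,.4,.2,0):print(b,projw(i,S(POSE,[bar(b)])))
E
```

```text
t 7.27 tcp [0.5342 0.1493 0.2486] F [-0.5 -0.8  0.3] w 0.0001 q [ 0.15  0.16 -0.19  1.23  0.02  1.63]
tool x [-0.089  0.996  0.016] y [ 0.996  0.089 -0.008] z [-0.01   0.015 -1.   ]
travel now mm [ 0.3 -7.  17.3]
t 7.27 tcp [0.5342 0.1493 0.2486] F [-0.5 -0.8  0.3] w 0.0001 q [ 0.15  0.16 -0.19  1.23  0.02  1.63]
tool x [-0.089  0.996  0.016] y [ 0.996  0.089 -0.008] z [-0.01   0.015 -1.   ]
travel now mm [ -0.2 -16.3  41.5]
t 7.27 tcp [0.5342 0.1493 0.2486] F [-0.5 -0.8  0.3] w 0.0001 q [ 0.15  0.16 -0.19  1.23  0.02  1.63]
tool x [-0.089  0.996  0.016] y [ 0.996  0.089 -0.008] z [-0.01   0.015 -1.   ]
travel now mm [ -0.6 -19.3  67.2]
0.8 [[274.00625778 252.30061079]]
0.6 [[249.25954839 240.29777861]]
0.4 [[234.17319425 228.6314301 ]]
0.2 [[227.36015706 218.09515165]]
0 [[227.09737459 208.9719903 ]]
```

View pics/w10.png

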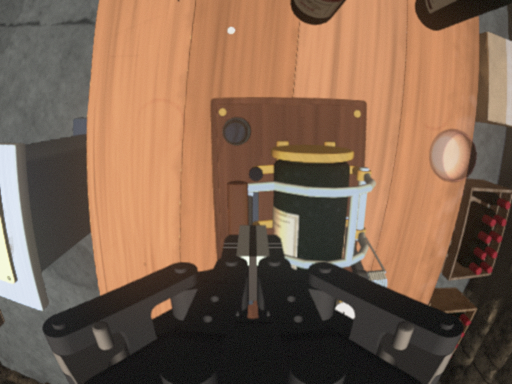

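Emit:
arm_command:
  steps:
    - {"claw": 0,"travel": [0,-8,0],"turn": 0}
    - {"claw": 0,"travel": [0,-1,9],"turn": 0}
    - {"claw": 0,"travel": [0,-2,9],"turn": 0}
    - {"claw": 0,"travel": [0,-2,9],"turn": 0}
    - {"claw": 0,"travel": [0,-2,9],"turn": 0}
    - {"claw": 0,"travel": [0,-1,8],"turn": 0}
    - {"claw": 0,"travel": [0,0,0],"turn": 0}

```text
clock: 7.9
tcp_pos: [0.5125, 0.1479, 0.1961]
orientation: [-2.105, -2.302, 0.003]
force: [-0.6, -0.6, 0.1]
gripper_width: 0.0001
```

```bash
python3 - <<'E'
from h import *
for b in(0,):
  p=bar(b);t=S(POSE,[(p[0],.082,p[2]+.0065+.025)])[0];to(t)
a=capture("wrist");i=camera_info("wrist");cv2.imwrite("pics/w11.png",a)
for b in(.8,.6,.4,.2,0):print(b,projw(i,S(POSE,[bar(b)])))
E
```

```text
t 7.9 tcp [0.5125 0.1479 0.1961] F [-0.6 -0.6  0.1] w 0.0001 q [ 0.15  0.16 -0.3   1.12  0.02  1.63]
tool x [-0.089  0.996  0.015] y [ 0.996  0.089 -0.017] z [-0.018  0.014 -1.   ]
travel now mm [-0.3  2.1 14.5]
0.8 [[334.62245437 311.47680853]]
0.6 [[295.72426993 290.64662935]]
0.4 [[270.59855952 270.00649585]]
0.2 [[257.70263878 251.78187375]]
0 [[254.25247606 236.5854612 ]]
```

View pics/w11.png

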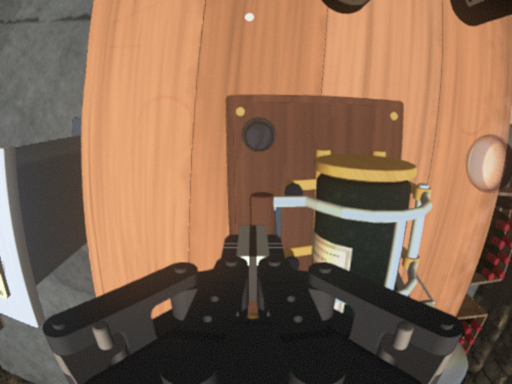

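Emit:
arm_command:
  steps:
    - {"claw": 0,"travel": [0,1,7],"turn": 0}
    - {"claw": 0,"travel": [0,1,7],"turn": 0}
    - {"claw": 0,"travel": [0,0,3],"turn": 0}
    - {"claw": 0,"travel": [0,0,2],"turn": 0}

```text
clock: 8.28
tcp_pos: [0.5161, 0.1487, 0.1804]
orientation: [-2.106, -2.304, -0.001]
force: [-8.2, -1.6, 20.7]
gripper_width: -0.0001
```

```bash
python3 - <<'E'
from h import *
for b in(0,):
  p=bar(b);t=S(POSE,[(p[0],.082,p[2]+.0065+.025)])[0];to(t)
E
```

```text
t 8.28 tcp [0.5161 0.1487 0.1804] F [-8.2 -1.6 20.7] w -0.0001 q [ 0.15  0.18 -0.31  1.09  0.02  1.63]
tool x [-0.089  0.996  0.015] y [ 0.996  0.089 -0.013] z [-0.014  0.014 -1.   ]
travel now mm [-0.6 -1.7 -1.1]
```

Pressed home with about 21 N against the stop. I'll lift and look.

Emit:
arm_command:
  steps:
    - {"claw": 0,"travel": [0,0,-5],"turn": 0}
    - {"claw": 0,"travel": [0,0,-25],"turn": 0}
    - {"claw": 0,"travel": [0,0,-40],"turn": 0}
    - {"claw": 0,"travel": [0,0,-40],"turn": 0}
    - {"claw": 0,"travel": [0,0,-40],"turn": 0}
    - {"claw": 0,"travel": [0,0,-30],"turn": 0}
    - {"claw": 0,"travel": [0,0,0],"turn": 0}

```text
clock: 8.87
tcp_pos: [0.5185, 0.146, 0.366]
orientation: [-2.105, -2.302, 0.003]
force: [0.1, -0.2, -0.1]
gripper_width: -0.0001
```

```bash
python3 - <<'E'
from h import *
h=S(POSE,[(-.108,0,.268)])[0];to([*h[:2],.36],POSE[2]+np.pi/2)
a=capture("wrist");i=camera_info("wrist");cv2.imwrite("pics/w12.png",a)
for b in(.4,.2,0.1,0):print(b,projw(i,S(POSE,[bar(b)])))
print(projw(i,S(POSE,[(-.144,0,.268),(-.072,0,.268)])))
E
```

```text
t 8.87 tcp [0.5185 0.146  0.366 ] F [ 0.1 -0.2 -0.1] w -0.0001 q [ 0.15  0.09 -0.02  1.47  0.02  1.63]
tool x [-0.089  0.996  0.015] y [ 0.996  0.089 -0.016] z [-0.018  0.014 -1.   ]
turn (tool z down => negative of world) 1.561
travel now mm [-80.2 -49.    5.5] after turn [-49.8  79.7   5.5]
0.4 [[259.28947427 183.97715411]]
0.2 [[253.49434222 179.74849633]]
0.1 [[252.23306878 177.74827447]]
0 [[251.95698526 175.84436359]]
[[157.33939376 287.5288083 ]
 [238.17559923 291.09699972]]
```

View pics/w12.png

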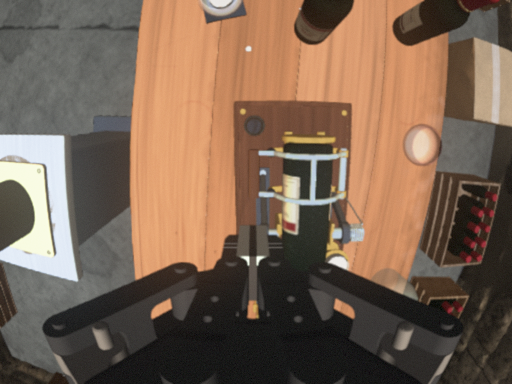

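The bail is shut: its bar at (252,177) matches the predicted place for angle 0. Next I'll turn the gripper by -1.58 rad for the handle.

Emit:
arm_command:
  steps:
    - {"claw": 1,"travel": [0,0,0],"turn": -0.124}
    - {"claw": 1,"travel": [0,0,0],"turn": -0.124}
    - {"claw": 1,"travel": [0,0,0],"turn": -0.124}
    - {"claw": 1,"travel": [0,0,0],"turn": -0.124}
    - {"claw": 1,"travel": [0,0,0],"turn": -0.124}
    - {"claw": 1,"travel": [0,0,0],"turn": -0.124}
    - {"claw": 1,"travel": [0,0,0],"turn": -0.124}
    - {"claw": 1,"travel": [0,0,0],"turn": -0.124}
    - {"claw": 1,"travel": [0,0,0],"turn": -0.124}
    - {"claw": 1,"travel": [0,0,0],"turn": -0.124}

```text
clock: 9.75
tcp_pos: [0.5156, 0.1455, 0.349]
orientation: [-0.351, -3.086, -0.011]
force: [0.2, -0.6, 1.3]
gripper_width: 0.0855
```

```bash
python3 - <<'E'
from h import *
h=S(POSE,[(-.108,0,.268)])[0];to([*h[:2],.36],POSE[2]+np.pi/2)
E
```

```text
t 9.75 tcp [0.5156 0.1455 0.349 ] F [ 0.2 -0.6  1.3] w 0.0855 q [ 0.15  0.1  -0.04  1.46  0.02  0.37]
tool x [-0.974  0.224  0.037] y [0.224 0.974 0.003] z [-0.035  0.011 -0.999]
turn (tool z down => negative of world) -0.325
travel now mm [ 19.5 -90.2 -10.6] after turn [ 47.4 -79.2 -10.6]
```

Emit:
arm_command:
  steps:
    - {"claw": 1,"travel": [0,0,-4],"turn": -0.11}
    - {"claw": 1,"travel": [0,0,-4],"turn": -0.11}
    - {"claw": 1,"travel": [0,0,-4],"turn": -0.11}
    - {"claw": 1,"travel": [10,-16,0],"turn": 0}
    - {"claw": 1,"travel": [10,-16,0],"turn": 0}
    - {"claw": 1,"travel": [10,-16,0],"turn": 0}
    - {"claw": 1,"travel": [9,-16,0],"turn": 0}
    - {"claw": 1,"travel": [9,-16,0],"turn": 0}
    - {"claw": 1,"travel": [0,0,0],"turn": 0}

```text
clock: 10.5
tcp_pos: [0.4728, 0.0576, 0.344]
orientation: [0.199, -3.076, -0.02]
force: [0.2, -1.3, 0.3]
gripper_width: 0.0857
```

```bash
python3 - <<'E'
from h import *
h=S(POSE,[(-.108,0,.268)])[0];to([*h[:2],.30],POSE[2]+np.pi/2)
a=capture("wrist");i=camera_info("wrist");np.save("w13.npy",i);cv2.imwrite("pics/w13.png",a)
print(projw(i,S(POSE,[(-.144,0,.268),(-.072,0,.268)])))
E
```

```text
t 10.5 tcp [0.4728 0.0576 0.344 ] F [ 0.2 -1.3  0.3] w 0.0857 q [-0.02  0.01 -0.15  1.47  0.01 -0.15]
tool x [-0.99  -0.129  0.058] y [-0.129  0.992  0.017] z [-0.059  0.009 -0.998]
turn (tool z down => negative of world) 0.03
travel now mm [-7.   2.9 43.7] after turn [-6.9  3.1 43.7]
[[257.93867855 168.06565921]
 [254.43517245 266.37332028]]
```

View pics/w13.png

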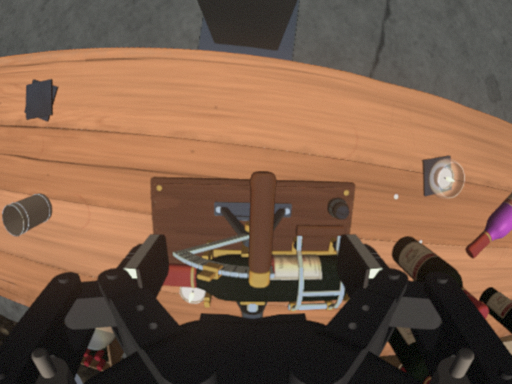

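The handle runs from (263,172) to (260,275). The jaw centre is at about column 254, so I'll shift roughly +6 mm in y, descend and grip.

Emit:
arm_command:
  steps:
    - {"claw": 1,"travel": [-5,3,10],"turn": 0.03}
    - {"claw": 1,"travel": [-4,2,15],"turn": 0}
    - {"claw": 1,"travel": [0,1,15],"turn": 0}
    - {"claw": 1,"travel": [0,0,10],"turn": 0}
    - {"claw": 1,"travel": [0,0,0],"turn": 0}

```text
clock: 10.97
tcp_pos: [0.4797, 0.069, 0.288]
orientation: [0.151, -3.078, -0.024]
force: [-0.6, 0.4, -0.4]
gripper_width: 0.0855
```

```bash
python3 - <<'E'
from h import *
h=S(POSE,[(-.108,0,.268)])[0];to([*h[:2],.274],POSE[2]+np.pi/2)
a=capture("wrist");i=camera_info("wrist");np.save("w14.npy",i);cv2.imwrite("pics/w14.png",a)
print(projw(i,S(POSE,[(-.144,0,.268),(-.072,0,.268)])))
E
```

```text
t 10.97 tcp [0.4797 0.069  0.288 ] F [-0.6  0.4 -0.4] w 0.0855 q [ 0.    0.05 -0.23  1.35  0.01 -0.1 ]
tool x [-0.993 -0.098  0.059] y [-0.097  0.995  0.019] z [-0.06   0.013 -0.998]
turn (tool z down => negative of world) -0.002
travel now mm [ 2.9 -7.1 14. ] after turn [ 2.9 -7.1 14. ]
[[239.76493623 167.38717051]
 [241.5761198  297.93800902]]
```

View pics/w14.png

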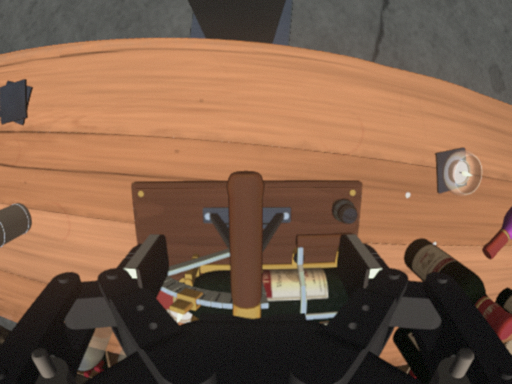

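Emit:
arm_command:
  steps:
    - {"claw": 1,"travel": [0,-4,8],"turn": 0}
    - {"claw": 1,"travel": [0,0,8],"turn": 0}
    - {"claw": 0.6,"travel": [0,0,0],"turn": 0}
    - {"claw": 0,"travel": [0,0,0],"turn": 0}
    - {"claw": 0,"travel": [0,0,0],"turn": 0}
    - {"claw": 0,"travel": [0,0,0],"turn": 0}
    - {"claw": 0,"travel": [0,0,0],"turn": 0}
    - {"claw": 0,"travel": [0,0,0],"turn": 0}
    - {"claw": 0,"travel": [0,0,0],"turn": 0}
  force: 60

```text
clock: 11.77
tcp_pos: [0.4813, 0.0658, 0.2739]
orientation: [0.152, -3.083, -0.027]
force: [1.2, -1.0, -2.7]
gripper_width: 0.0151
```

```bash
python3 - <<'E'
from h import *
h=S(POSE,[(-.108,0,.268)])[0];to([*h[:2],.274],POSE[2]+np.pi/2)
a=capture("wrist");i=camera_info("wrist");np.save("w15.npy",i);cv2.imwrite("pics/w15.png",a)
s=capture("scene");cv2.imwrite("pics/s15.png",cv2.resize(s[110:270,190:340],None,fx=3.7,fy=3.7,interpolation=cv2.INTER_CUBIC))
E
```

```text
t 11.77 tcp [0.4813 0.0658 0.2739] F [ 1.2 -1.  -2.7] w 0.0151 q [-0.01  0.05 -0.25  1.32  0.01 -0.1 ]
tool x [-0.994 -0.099  0.053] y [-0.098  0.995  0.02 ] z [-0.055  0.015 -0.998]
turn (tool z down => negative of world) -0.001
travel now mm [ 5.  -3.5  0.1] after turn [ 5.  -3.5  0.1]
```

View pics/w15.png

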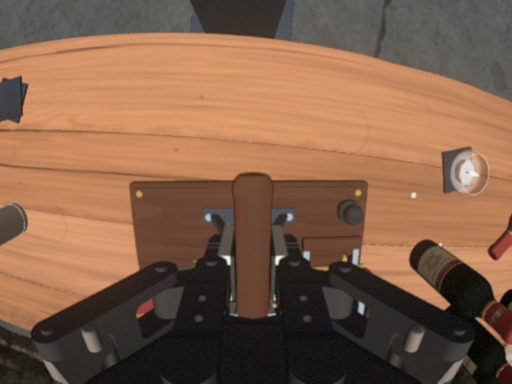

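View pics/s15.png

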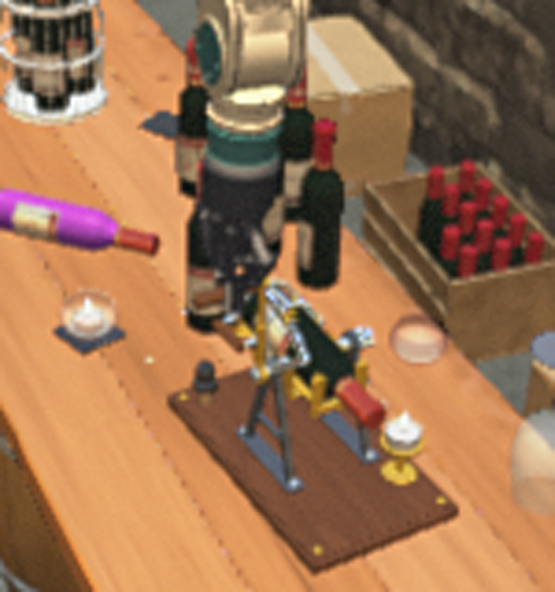

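```bash
python3 - <<'E'
import cv2
a=cv2.imread("pics/w13.png")
cv2.imwrite("pics/w13c.png",cv2.resize(a[225:310,160:300],None,fx=5.5,fy=5.5,interpolation=cv2.INTER_CUBIC))
a=cv2.imread("pics/w14.png")
cv2.imwrite("pics/w14c.png",cv2.resize(a[235:325,140:290],None,fx=5.3,fy=5.3,interpolation=cv2.INTER_CUBIC))
E
```

```text
(no output)
```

View pics/w13c.png

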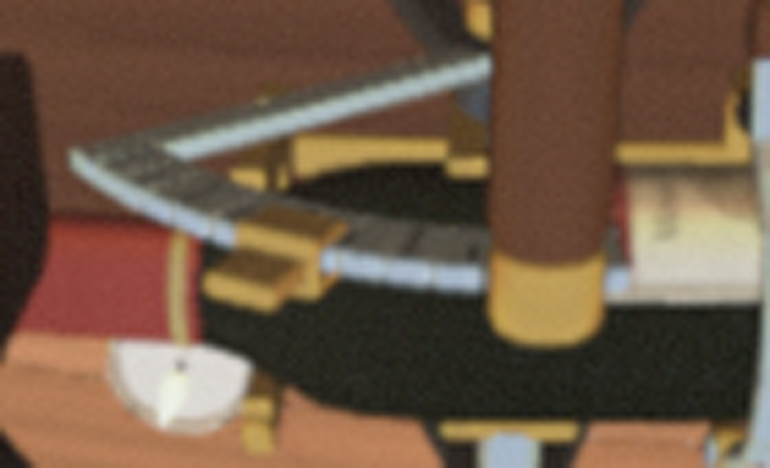

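View pics/w14c.png

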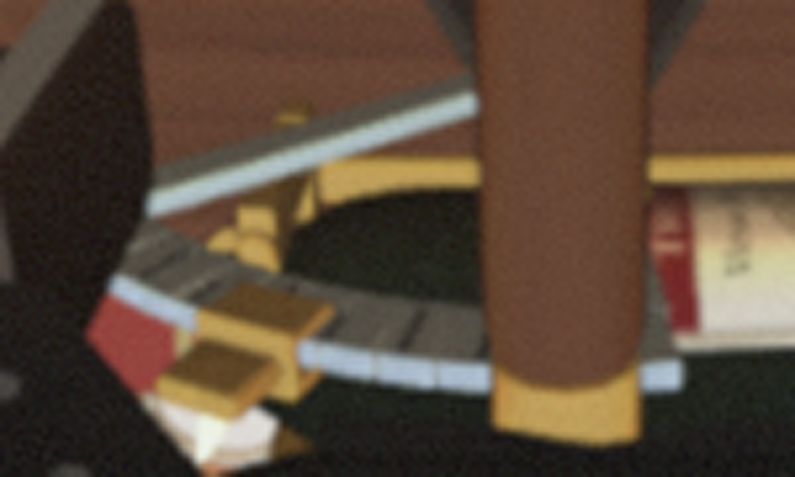

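```bash
cat > fit.py <<'E'
from h import *
I=[np.load(f"w{k}.npy",allow_pickle=True).item() for k in(13,14)]
off=[(160,225,5.5),(140,235,5.3)]
cv=lambda k,L:np.array(off[k][:2])+(np.array(L,float)+.5)/off[k][2]-.5
H=[np.array([[263,172],[259.0,272.2]]),np.array([[246,172],[246.8,306.9]])]
HP=[(-.144,0,.2765),(-.072,0,.2765)]
A=[cv(0,[(120,178),(180,208),(350,247),(400,257),(470,264)]),cv(1,[(130,280),(180,302),(310,340),(380,352),(440,360),(490,365),(650,362)])]
C=[cv(0,[(281,247)]),cv(1,[(249,325)])]
th=np.linspace(-.2,1.1,400)
def arcp(xc,r,t): t=np.atleast_1d(t);return np.c_[0*t+xc,-r*np.sin(t),.15+r*np.cos(t)]
def f(v):
    out=[];xc,r,a=v[:3]
    for k in(0,1):
        sh=v[3+2*k:5+2*k]
        out.append((projw(I[k],S(POSE,HP))+sh-H[k]).ravel())
        c=projw(I[k],S(POSE,arcp(xc,r,th)))+sh
        d=np.linalg.norm(c[None]-A[k][:,None],axis=2);out.append(d.min(1))
        out.append((projw(I[k],S(POSE,arcp(xc,r,a)))+sh-C[k]).ravel())
    return np.concatenate(out)
r=least_squares(f,[-.06,.095,.45,5,5,5,5],x_scale=[.01,.01,.1,5,5,5,5]);print(r.x.round(4),r.fun.round(1))
E
python3 fit.py
```

```text
[-0.0603  0.1049  0.3813  4.8344  1.3321  5.7702  1.3118] [ 0.3 -0.8  0.6  0.9  0.6  0.1  0.8  0.3  0.3 -0.5 -1.9 -0.9 -0.8  0.3
  0.8  0.1  0.1  0.1  0.2  0.1  0.2  0.4  0.8  0.1]
```

```bash
cat > fit2.py <<'E'
from fit import *
J=[np.load(f"w{k}.npy",allow_pickle=True).item() for k in(2,3)]
HJ=[np.array([[205.2,17.4],[291,15.9]]),np.array([[48.1,184.6],[104.5,184]])]
HQ=[(-.144,0,.268),(-.072,0,.268)]
CJ=[np.array([[260+226.5/5-.5,326.5/5-.5]]),np.array([[110+140.5/5-.5,140+370/5-.5]])]
def g(v):
    out=[f(v[:7])]
    for k in(0,1):
        sh=v[7+2*k:9+2*k]
        out.append((projw(J[k],S(POSE,HQ))+sh-HJ[k]).ravel())
        P=arcp(v[0]+.004,v[1],v[2])
        out.append((projw(J[k],S(POSE,P))+sh-CJ[k]).ravel())
    return np.concatenate(out)
r=least_squares(g,[-.06,.1,.45,5,5,5,5,0,0,0,0],x_scale=[.01,.01,.1]+[5]*8);print(r.x.round(4));print(r.fun[-12:].round(1),r.fun[:-12].round(1))
for fr in(.095,.1,.105):
    G=lambda w:g(np.r_[w[0],fr,w[1:]])
    q=least_squares(G,np.delete(r.x,1),x_scale=[.01,.1]+[5]*8);print(fr,q.x[:2],q.cost)
E
python3 fit2.py
```

```text
[-0.0603  0.1049  0.3813  4.8344  1.3321  5.7702  1.3118] [ 0.3 -0.8  0.6  0.9  0.6  0.1  0.8  0.3  0.3 -0.5 -1.9 -0.9 -0.8  0.3
  0.8  0.1  0.1  0.1  0.2  0.1  0.2  0.4  0.8  0.1]
[-0.0586  0.1019  0.3948  4.6768  1.4307  5.2973  1.7983  0.3902 -0.2038
 -1.6821 -0.8642]
[-1.1 -0.  -1.  -0.1  2.1  0.1  0.1 -0.6  1.2 -1.  -1.3  1.6] [ 0.1 -0.7  0.4  1.   0.1  0.3  0.9  0.5  0.5 -0.3 -1.8 -1.4 -0.3 -0.1
  1.3  0.6  0.5  0.2  0.1  0.1  0.3  0.4  1.3  0. ]
0.095 [-0.05540004  0.42942487] 35.737074523600064
0.1 [-0.05772053  0.40414495] 14.902235311702484
0.105 [-0.0601122  0.3797603] 17.616922214519082
```

The four views agree on a clip angle of about 0.40. I'll draw the handle along its arc in small steps.

Emit:
arm_command:
  steps:
    - {"claw": 0,"travel": [0,-4.7,0.1],"turn": 0}
    - {"claw": 0,"travel": [0,-4.7,0.3],"turn": 0}
    - {"claw": 0,"travel": [0,-4.7,0.5],"turn": 0}
    - {"claw": 0,"travel": [0,-4.7,0.7],"turn": 0}
    - {"claw": 0,"travel": [0,-4.7,0.8],"turn": 0}
    - {"claw": 0,"travel": [0,-4.7,1.0],"turn": 0}

```text
clock: 12.37
tcp_pos: [0.4822, 0.0563, 0.2735]
orientation: [0.165, -3.083, -0.113]
force: [-2.3, 10.2, 5.0]
gripper_width: 0.0149
```

```bash
cat > tilt.py <<'E'
from h import *
T0=np.array([0.4813,0.0658,0.2739])
def tilt(tt=None):
    s,A=rep();d=s["tcp_pos"]-T0;c,sn=np.cos(POSE[2]),np.sin(POSE[2])
    dx=c*d[0]+sn*d[1];dy=-sn*d[0]+c*d[1];dz=d[2]
    print("stand dx,dy,dz mm",(np.array([dx,dy,dz])*1e3).round(1),"tilt",np.arctan2(-dy,.118+dz).round(3),"rad",np.hypot(dy,.118+dz).round(4))
    if tt is not None:
        e=np.array([0,-.118*np.sin(tt),-.118*(1-np.cos(tt))]);w=T0+np.array([c*e[0]-sn*e[1],sn*e[0]+c*e[1],e[2]])
        print("to",tt,(A.T@(w-s["tcp_pos"])*1e3).round(1))
E
python3 -c "
from tilt import *
tilt(.4)"
```

```text
t 12.37 tcp [0.4822 0.0563 0.2735] F [-2.3 10.2  5. ] w 0.0149 q [-0.05  0.05 -0.26  1.32  0.07 -0.16]
stand dx,dy,dz mm [-0.  -9.5 -0.4] tilt 0.081 rad 0.1179
to 0.4 [ -0.1 -37.    6.1]
```

Emit:
arm_command:
  steps:
    - {"claw": 0,"travel": [0,-10,1.0],"turn": 0}
    - {"claw": 0,"travel": [0,-10,1.5],"turn": 0}
    - {"claw": 0,"travel": [0,-10,2.0],"turn": 0}

```text
clock: 12.62
tcp_pos: [0.4839, 0.0404, 0.2717]
orientation: [0.174, -3.083, -0.176]
force: [-2.9, 13.6, 9.3]
gripper_width: 0.0151
```

```bash
python3 -c "
from tilt import *
tilt(.4);capture('scene');tilt();capture('scene');tilt(.4)
print(R.from_rotvec(state()['orientation']).as_matrix().round(3))"
```

```text
t 12.62 tcp [0.4839 0.0404 0.2717] F [-2.9 13.6  9.3] w 0.0151 q [-0.11  0.06 -0.26  1.32  0.1  -0.22]
stand dx,dy,dz mm [  0.1 -25.5  -2.2] tilt 0.217 rad 0.1186
to 0.4 [  0.1 -21.1   4.7]
t 12.67 tcp [0.484  0.0392 0.2712] F [-2.9 10.3  8.9] w 0.0152 q [-0.11  0.06 -0.26  1.32  0.1  -0.22]
stand dx,dy,dz mm [  0.1 -26.8  -2.7] tilt 0.228 rad 0.1183
t 12.72 tcp [0.484  0.0392 0.2712] F [-2.4 11.2  6.7] w 0.0149 q [-0.11  0.06 -0.26  1.32  0.1  -0.22]
stand dx,dy,dz mm [  0.1 -26.7  -2.7] tilt 0.228 rad 0.1183
to 0.4 [  0.1 -19.8   4.4]
[[-0.993 -0.108 -0.055]
 [-0.113  0.988  0.108]
 [ 0.043  0.114 -0.993]]
```

```bash
sed -i 's/^    s,A=rep();d=s\["tcp_pos"\]-T0;/    s,A=rep();s["tcp_pos"]=s["tcp_pos"]+.006*(A[:,2]-np.array([-.055,.015,-.998]));d=s["tcp_pos"]-T0;/' tilt.py; python3 -c "
from tilt import *
tilt(.4)"
```

```text
t 12.72 tcp [0.484  0.0392 0.2712] F [-2.4 11.2  6.7] w 0.0149 q [-0.11  0.06 -0.26  1.32  0.1  -0.22]
stand dx,dy,dz mm [  0.1 -26.2  -2.7] tilt 0.223 rad 0.1182
to 0.4 [  0.1 -20.4   4.3]
```

Emit:
arm_command:
  steps:
    - {"claw": 0,"travel": [0,-13,2.5],"turn": 0}
    - {"claw": 0,"travel": [0,-13,3],"turn": 0}

```text
clock: 12.88
tcp_pos: [0.4855, 0.0241, 0.2674]
orientation: [0.178, -3.083, -0.215]
force: [-4.7, 11.2, 14.2]
gripper_width: 0.0151
```

```bash
python3 -c "
from tilt import *
tilt(.4)
a=capture('wrist');cv2.imwrite('pics/w16.png',a)
s=capture('scene');cv2.imwrite('pics/s16.png',cv2.resize(s[180:260,230:320],None,fx=7,fy=7,interpolation=cv2.INTER_CUBIC))
tilt(.4)"
```

```text
t 12.88 tcp [0.4855 0.0241 0.2674] F [-4.7 11.2 14.2] w 0.0151 q [-0.15  0.06 -0.26  1.32  0.13 -0.27]
stand dx,dy,dz mm [  0.2 -41.2  -6.5] tilt 0.354 rad 0.1189
to 0.4 [ 0.2 -5.1  2.1]
t 12.98 tcp [0.4856 0.023  0.267 ] F [-4.4 12.3 10.3] w 0.015 q [-0.16  0.06 -0.26  1.32  0.13 -0.27]
stand dx,dy,dz mm [  0.2 -42.3  -6.8] tilt 0.364 rad 0.119
to 0.4 [ 0.1 -3.9  2. ]
```

View pics/w16.png

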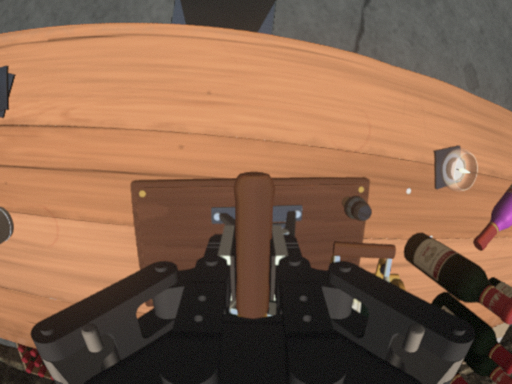

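View pics/s16.png

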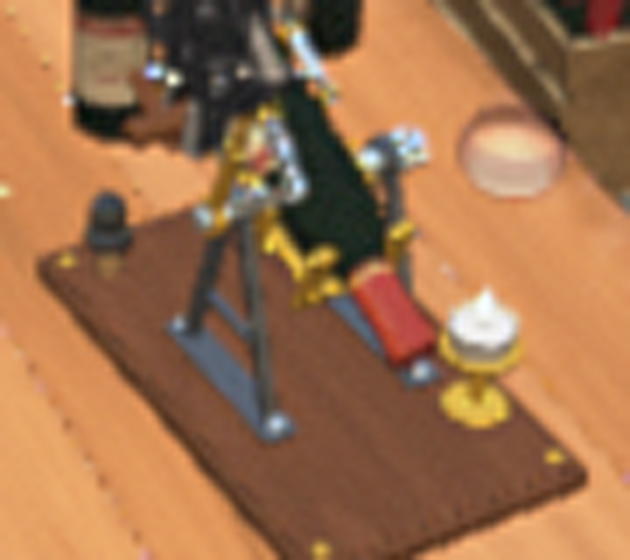

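Emit:
arm_command:
  steps:
    - {"claw": 0,"travel": [0,-9,2.5],"turn": 0}

```text
clock: 13.07
tcp_pos: [0.486, 0.0195, 0.2658]
orientation: [0.178, -3.083, -0.236]
force: [-4.2, 13.7, 9.2]
gripper_width: 0.0155
```

```bash
python3 -c "
from tilt import *
acc=0
for k in range(6): acc=acc+capture('scene').astype(float)
s=(acc/6).astype(np.uint8);np.save('s17.npy',s);cv2.imwrite('pics/s17.png',cv2.resize(s[185:225,250:290],None,fx=14,fy=14,interpolation=cv2.INTER_LANCZOS4))
tilt(.4)
i=camera_info('scene')
for r in (.1,.118,.09):
  for a in(.35,.4,.45):print(r,a,((proj(i,S(POSE,[(-.066,-r*np.sin(a),.15+r*np.cos(a))]))-[250,185])*14).round(0))
"
```

```text
t 13.37 tcp [0.4861 0.0189 0.2656] F [-3.  12.5 10.3] w 0.0157 q [-0.17  0.07 -0.27  1.32  0.14 -0.29]
stand dx,dy,dz mm [  0.2 -46.4  -8.2] tilt 0.4 rad 0.1192
to 0.4 [0.1 0.3 1.2]
0.1 0.35 [[209. 152.]]
0.1 0.4 [[217. 167.]]
0.1 0.45 [[226. 182.]]
0.118 0.35 [[223. 113.]]
0.118 0.4 [[233. 130.]]
0.118 0.45 [[243. 148.]]
0.09 0.35 [[201. 174.]]
0.09 0.4 [[209. 187.]]
0.09 0.45 [[216. 200.]]
```

View pics/s17.png

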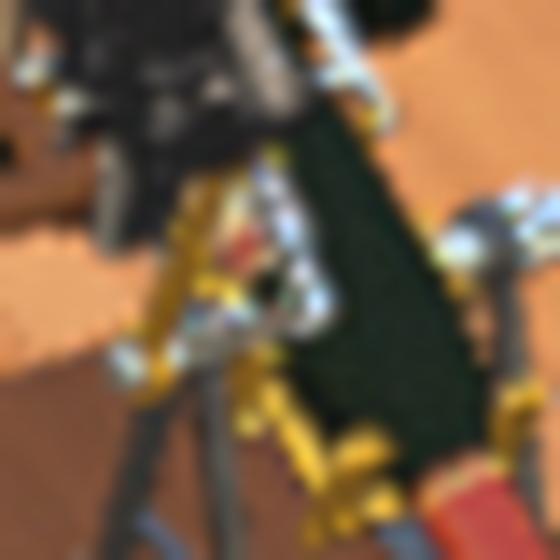

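```bash
cat > fit3.py <<'E'
import io,contextlib
with contextlib.redirect_stdout(io.StringIO()):
    from fit2 import *
IM=[I[0],I[1],J[0],J[1]]
B=[(.095,.165,.02),(.095,-.165,.02),(-.095,-.165,.02),(-.095,.165,.02)]
cor=[([B[2],B[3]],[(151,178.5),(354,184)]),([B[2],B[3]],[(133,182),(362,181.5)]),
 ([B[2],B[1]],[(261.5,162.3),(365.8,162.7)]),(B,np.array([(428,82),(428,373),(272,374),(257,90)])/1.56)]
hd=[(HP,H[0]),(HP,H[1]),(HQ,HJ[0]),(HQ,HJ[1])]
# clip edges along rim front edge in w13,w14
E1=[cv(0,[(237,237),(325,259)]),cv(1,[(197,308),(300,342)])]
def cam(i,c):
    E=i["extrinsics"].copy();E[:3,:3]=R.from_rotvec(c[:3]*.01).as_matrix()@E[:3,:3];E[:3,3]+=c[3:]*.003
    return dict(i,extrinsics=E)
def g(v,full=False):
    p=POSE+v[:3]*[.003,.003,.01];xc,r,a,w=v[3]*.01,v[4]*.01,v[5]*.1,.007/(v[4]*.01)
    out=[v[:3]*.5]
    for k in range(4):
        c=cam(IM[k],v[6+6*k:12+6*k]);out.append(v[6+6*k:12+6*k])
        P,o=cor[k];out.append((projw(c,S(p,P))-o).ravel()/1.0)
        P,o=hd[k];out.append((projw(c,S(p,P))-o).ravel()/1.0)
        if k<2:
            q=projw(c,S(p,arcp(xc,r,th)));out.append(np.linalg.norm(q[None]-A[k][:,None],axis=2).min(1))
            out.append((projw(c,S(p,arcp(xc,r,[a+w,a-w])))-E1[k]).ravel())
        else:
            out.append((projw(c,S(p,arcp(xc+.004,r,a)))-CJ[k-2]).ravel()/1.5)
    return np.concatenate(out)
for fr in(None,.098,.1,.102,.105):
    v0=np.r_[0,0,0,-6,10,4,np.zeros(24)]
    if fr is None: q=least_squares(g,v0)
    else: q=least_squares(lambda v:np.r_[g(v),100*(v[4]-fr*100)],v0)
    print(fr,"pose",(POSE+q.x[:3]*[.003,.003,.01]).round(4),"xc,r,a",q.x[3]*.01,q.x[4]*.01,q.x[5]*.1,"cost",q.cost)
Jm=least_squares(g,v0);C=np.linalg.inv(Jm.jac.T@Jm.jac);print("sd a",np.sqrt(C[5,5])*.1,"sd r",np.sqrt(C[4,4])*.01)
E
python3 fit3.py
```

```text
None pose [0.5832 0.074  0.0989] xc,r,a -0.05862361655198363 0.10345366074476324 0.3889557759841079 cost 40.15678971856941
0.098 pose [0.5825 0.074  0.0989] xc,r,a -0.055790990704947425 0.09803330291180289 0.4182874114436683 cost 48.90029716995735
0.1 pose [0.5828 0.074  0.099 ] xc,r,a -0.05680574438557133 0.10001886605947886 0.40756437451540783 cost 43.55970434085103
0.102 pose [0.583  0.074  0.0988] xc,r,a -0.05788744327817586 0.10201000497372163 0.39634109055539934 cost 40.723136688878775
0.105 pose [0.5835 0.074  0.0989] xc,r,a -0.059432345934037116 0.10499118393604237 0.38115717363880514 cost 41.02585143539666
sd a 0.005298063384865466 sd r 0.0008415521191210768
```

```bash
python3 -c "
from tilt import *
p=np.array([.5832,.074,.0989]);c,s=np.cos(p[2]),np.sin(p[2])
st=state();A=R.from_rotvec(st['orientation']).as_matrix()
for t in (T0+.006*np.array([-.055,.015,-.998]),st['tcp_pos']+.006*A[:,2]):
  d=t[:2]-p[:2];print('stand',c*d[0]+s*d[1],-s*d[0]+c*d[1],t[2]); print(np.arctan2(-(-s*d[0]+c*d[1]),t[2]-.15))
a=capture('wrist');cv2.imwrite('pics/w17.png',a);a=capture('top');cv2.imwrite('pics/t17.png',cv2.resize(a[120:220,190:390],None,fx=4,fy=4,interpolation=cv2.INTER_CUBIC))
tilt(.4)"
```

```text
stand -0.10253121292995492 0.0020237033162627364 0.267912
-0.01716114262250208
stand -0.10234027944629354 -0.04435355839980271 0.25969213584316386
0.3842471644052235
t 13.47 tcp [0.486  0.0189 0.2656] F [-3.3 12.5 10.2] w 0.015 q [-0.17  0.07 -0.27  1.32  0.14 -0.29]
stand dx,dy,dz mm [  0.2 -46.3  -8.2] tilt 0.399 rad 0.1192
to 0.4 [0.1 0.2 1.1]
```

View pics/w17.png

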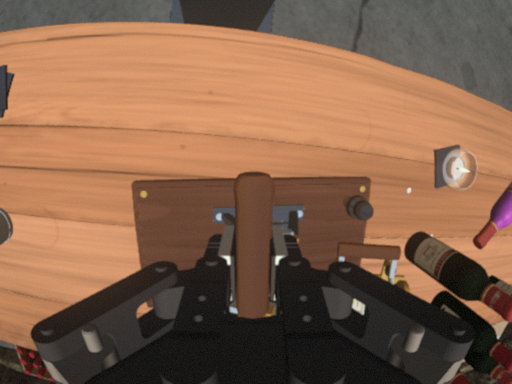

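View pics/t17.png

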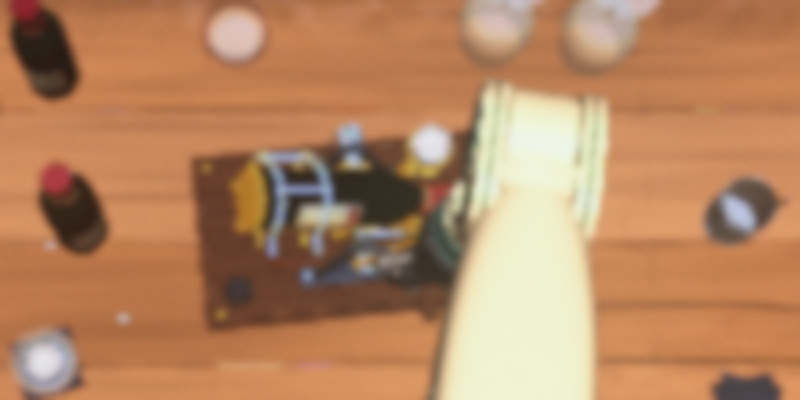

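The lever is held at a tilt of about 0.40 against a clip estimate of 0.39–0.41, steady over the last readings. The wrist view shows the bail bar across at (368,252), still shut. The top view shows the bottle on the cradle, and the standing bottle at (70,208) and cup at (740,210) untouched. I'll hand the job in.

```bash
python3 -c "
from tilt import *
tilt();sign_off();tilt()"
```

```text
t 13.47 tcp [0.486  0.0189 0.2656] F [-3.3 12.5 10.2] w 0.015 q [-0.17  0.07 -0.27  1.32  0.14 -0.29]
stand dx,dy,dz mm [  0.2 -46.3  -8.2] tilt 0.399 rad 0.1192
the job is handed in; nothing more can be done
the job is handed in; nothing more can be done
```

I shut the bail, drew the lever to the clip and handed the job in at 13.5 s, still gripping the handle. I could not see needle over clip directly, because the gripper hid the needle in every view.

- **Bail:** pushed over and pressed home with about 21 N against its stop. The wrist picture afterwards showed its bar where angle 0 should be, and it still looked shut after tilting. On the way down the tip slid off the bar once, so I lifted, recentred and pressed again.
- **Lever:** gripped at 60 N and drawn in small steps. The last readings were steady at a tilt of 0.40 rad, taken from the handle's movement since rest.
- **Clip:** four wrist pictures put it at 0.39–0.41 rad, depending on the arc radius assumed. I aimed for 0.40.
- **Disagreement:** working from the fitted stand pose instead gives a tilt of 0.384. That pose puts the rest position about 2 mm off, so I trusted the relative reading.
- **Tool lean:** the spring's pull left the tool leaning by roughly 7–9° while holding.
- **Rest of the scene:** in the last pictures the bottle is on its cradle, and the standing bottle and cup look unmoved. I judged these by eye only.

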